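Post a sold-out bread's plate into compartment five of the plate sorter

ROBOT

A 6-joint arm with a two-finger parallel gripper is mounted at the origin on the work surface. World frame = base frame: x ahead of the robot, y to its left, z up, the work surface at z = 0. Lengths are in m, angles in rad, forces in N, time in s.
With the tool pointing down it reaches from about 0.4 to 0.825 m from the base axis. Payload 7 kg.
Tool frame: the origin (TCP) lies between the finger pads; the fingertips stand 25 mm ahead of it and the grasp point (between the pads) lies 6 mm ahead of it (arm.tip_extent is the z of the fingertips in the tool frame, in m); z points along the fingers, x is the direction in which the jaws open and shut, and the axes are right-handed (so a half turn about z gives the same grasp; the last joint's range is limited). The gripper opens to 88 mm and grips with 3 to 60 N. Pads are 19 mm wide; open, the fingers measure 130 mm over their backs; the gripper's body (78 mm by 193 mm) begins 47 mm behind the grasp point.
Start: joints at [1.534, 0.359, 0.012, 0, -1.224, -0.288], TCP at [0.215, 0.64, 0.252] pointing down, gripper open.
Joint ranges: [-3.07, 3.07], [-1.43, 2.12], [-1.02, 1.25], [-3.03, 1.67], [-3.05, -0], [-3.03, 3.03]. Speed limits (rad/s): [2.39, 2.39, 3.01, 3.14, 3.14, 3.14].

INTERFACE

Orientations are given as [roll, pitch, yaw] about the fixed x, y, z axes, in that order (R = Rz(yaw) Ry(pitch) Rx(roll)).
In Python, from station import monitor, grab_frame, job_done, arm gives the robot as it stands.
- The arm moves only by the shell command python3 -m jog 'ROWS' [FORCE]. ROWS is JSON, a list that holds one entry, the list of rows, each a list of 7 numbers: the shift along the world's x, y, z in m, then the turn, a rotation vector about the world's x, y, z in rad, then the opening, from 0 (shut) to 1 (fully open). In form: [[[dx, dy, dz, ax, ay, az, claw], ...]]. A call has 1 to 20 rows; each row shifts and turns the commanded pose from where the row before left it; what a row does not reach is not made up. A row lasts 1/8 s, in which the tool goes at most 62.5 mm and 10.7 degrees, less where a joint would pass 70% of its speed; a pose out of reach is approached as far as the arm can. A call is refused whole if a number of a shift passes 0.0625 or a number of a turn 0.188, either way. A call with a gripper value outside its range is refused whole. The fingers move at their own pace and stop on an object; FORCE is the grip in N (left out, the last holds). Time passes only in rows, so rows that do not move let the fingers close. It gives the time, the measured TCP pose, the force and the opening at its end, in the units of the state.
- monitor.get_state(): the state, without advancing time (a new reading comes with each control period).
- grab_frame(name): name is "scene" or "top" or "wrist"; returns a dict with "pixels" (480x640x3 uint8, red, green, blue), "K" (3x3 intrinsics, pixels), "view" (4x4, takes a point from world to camera coordinates); the wrist camera has in their place "hand_eye" (4x4, takes a point from camera to tool coordinates, whose origin is the TCP and whose axes are the tool frame's). Camera axes: x right, y down, z forward; pixel columns grow to the right and rows downward; lengths in m; the calibration is good to about 2 mm. A picture is of the moment at which its call begins: read the wrist's pose just before it. There is no depth.
- job_done(): hands the job in, once; it reports no verdict.
The state is a dict: "t": time; "q": joint angles; "qd": joint speeds; "joint_efforts": joint torques, N m; "eef_pos": TCP position; "ee_rot": TCP orientation; "force": force on the tool from outside, world axes, zero at the start; "moment": the same for the moment, N m; "width": finger opening in m.
Only numpy, scipy, OpenCV 4.12 (cv2) and the standard library are available. Lean on these libraries where they do the work, as an engineer would, in place of code of your own. Each camera call takes 0.05 s, during which the arm holds its last target.

TASK

The bread with the blue plate is sold out. Turn the orange dial on the plate sorter to position 5 (the green mark), then take the blue-topped plate from the wooden rack and push it down through the slot in the sorter's lid, past the flap under it, so that it drops all the way into compartment five. Leave the dial on 5, the red and yellow plates standing in the rack, and the jar where it is.

Things in the scene. Friction and masses are not known exactly. Their poses are not given: they have to be found in the camera images.
- sorter: Fixed box with clear sides and a white lid, 264 x 264 mm, lid top 150 mm above the table. Origin: centre of its underside; z up. The dial stands at the centre of the lid (x = y = 0), the slot lies on the -x side. The lid is flat apart from the dial. Position and yaw vary.
- slot (a point): Centre of the slot's mouth, level with the lid's top, 84 mm from the dial's axis on the sorter's -x side; frame as the sorter's: slot 74 mm long along x, 11 mm wide along y, lid 6 mm thick, thin flush black trim round it. Below it the carousel: floor 145 mm and tops of the dividers 76 mm below the lid's top.
- flap (a joint): Red counterweighted flap closing the slot 21 mm below the lid's top: 0 shut, up to 1.45 rad hanging down. About 3 N pushes it open, more than the plate weighs: a plate let go in the mouth stays standing on it. Once the plate's lower edge is more than 50 mm below the lid's top, the flap is open and a released plate falls by itself.
- dial (a joint): Angle of the dial and the carousel it carries: 0 at the anticlockwise stop (position 1), growing clockwise seen from above, a click every 0.5236 rad (30 degrees), position 6 at the other stop (2.618). Position 5 is 2.094. Starts in position 2, 3 or 4. Released, it snaps to the nearest position; about 0.06 N m turns it from click to click.
- dial_grip (a point): On the dial's upright axis, 26 mm above the lid: height to grip. Orange grip bar 48 mm long, 12 thick, 6 to 38 mm above the lid, on a black disc 52 mm across, 7 mm high. Frame turns with the dial.
- pointer (a point): Pointing end of the grip bar (white line on its top), 24 mm from the axis, 38 mm above the lid. Seen from above it points (1.309 - joint value) rad anticlockwise from the sorter's +x. Six marks on the lid, 44 mm from the axis: position 5 green and larger, others black.
- bin5 (a point): Middle of compartment five of the carousel (84 mm from the dial's axis, 50 mm above the table); turns with the dial and lies straight below the slot when the dial is on position 5. A compartment is a 30 degree sector, about 43 mm wide here.
- blue_plate: The plate to post: a stiff slab 70 mm long (x), 8 mm thick (y), 100 mm high (z), cream with its upper 22 mm blue, about 90 g, standing upright in the rack. Origin: centre of its lower edge face.
- blue_mid (a point): Centre of the blue plate, 50 mm above its lower edge; frame as the plate's.
- rack: Fixed wooden rack, 92 (x) by 180 (y) mm, 52 mm high; origin: centre of its underside. Three pockets 62 mm apart along y (-62, 0, +62 mm), each 12 mm wide (y) and 84 mm long (x), floor 30 mm above the table, so 78 mm of each plate stands out (plate tops 130 mm above the table). Which plate stands in which pocket varies.
- red_mid (a point): Centre of the red-topped plate, same size as the blue one, in another pocket. To be left standing in place.
- yellow_mid (a point): Centre of the yellow-topped plate, same size, in another pocket. To be left standing in place.
- jar: Loose jar with a brass lid, 64 mm across, 100 mm high; origin at the centre of its underside. To be left alone.

How it is judged:
On the way:
1. the dial is on position 5 (within 0.13 rad) while the blue plate is still outside the sorter (value of joint dial between 1.964 and 2.224 rad and (horizontal distance between blue_mid and slot above 0.1 m or height (world z) of blue_mid above 0.16 m)), for 0.2 s.
At the end, for the whole second after the job is handed in: The blue plate lies at rest inside compartment five: its centre within 25 mm (seen from above) of the compartment's middle and less than 70 mm above the table; the dial is on position 5 within 0.13 rad; the red and yellow plates and the jar are within 20 mm of where they started (value of joint dial between 1.964 and 2.224 rad and horizontal distance between blue_mid and bin5 below 0.025 m and height (world z) of blue_mid below 0.07 m and linear speed of blue_plate below 0.03 m/s and distance of each of red_mid, yellow_mid, jar from where it was at the start of the episode below 0.02 m); the robot touches nothing.
It fails at once if the red or yellow plate is moved by more than 40 mm (distance of any of red_mid, yellow_mid from where it was at the start of the episode above 0.04 m).
It fails at once if the jar is pushed more than 30 mm (distance of jar from where it was at the start of the episode above 0.03 m).
It also fails if it takes over 58 s, if anything falls off the work surface, if the arm or the gripper's body presses on something with over 40 N, if the wrist force passes 120 N, or if a joint passes its speed limit or range.

## Working session

There is one attempt and no reset: what is moved stays moved. The work goes in short steps, Python scripts to look and compute and a shell command to move; the robot and the scene stay as the last step left them, time stands still between calls to the robot, and variables do not carry over. Pictures are saved under pics/ and viewed, and the job is handed in when it is done.

```bash
ls; mkdir -p pics; cat > h.py <<'E'
import numpy as np, cv2
from station import monitor, grab_frame, job_done, arm
def snap(n,f):
    d=grab_frame(n); cv2.imwrite('pics/'+f,d['pixels'][:,:,::-1]); np.savez('pics/'+f[:-4]+'.npz',**{k:v for k,v in d.items()}); return d
def crop(f,x0,y0,x1,y1,s,o):
    im=cv2.imread('pics/'+f)[y0:y1,x0:x1]; cv2.imwrite('pics/'+o,cv2.resize(im,None,fx=s,fy=s,interpolation=cv2.INTER_CUBIC))
def ray(f,uv,z):
    d=np.load('pics/'+f+'.npz'); K=d['K'];V=d['view'];R=V[:3,:3];t=V[:3,3]
    c=-R.T@t; r=R.T@np.linalg.inv(K)@np.array([uv[0],uv[1],1.]); return c+r*(z-c[2])/r[2]
def proj(f,p):
    d=np.load('pics/'+f+'.npz'); q=d['K']@(d['view'][:3,:3]@np.array(p)+d['view'][:3,3]); return q[:2]/q[2]
E
python3 - <<'E'
from h import *
print(monitor.get_state())
snap('top','top0.png');snap('scene','scene0.png')
E
```

```text
pics
{'t': 0.0, 'q': array([ 1.53411726e+00,  3.59355300e-01,  1.10648415e-02, -3.07630949e-04,
       -1.22413927e+00, -2.88129505e-01]), 'qd': array([-0.00018248,  0.0004075 , -0.00095848, -0.00178571,  0.00207669,
        0.00217326]), 'joint_efforts': array([-1.81729833e-03, -5.82709551e+01,  2.93066347e+01,  6.99767813e+00,
        7.04115533e-03, -1.54875320e-04]), 'eef_pos': array([0.21528514, 0.63926796, 0.25065337]), 'ee_rot': array([-3.14140574e+00, -1.64824569e-03, -1.89570980e+00]), 'force': array([ 1.20800289, -0.98139545,  0.12911371]), 'moment': array([-0.03396041,  0.00707701, -0.04914038]), 'width': 0.08738599792316373}
```

View pics/top0.png

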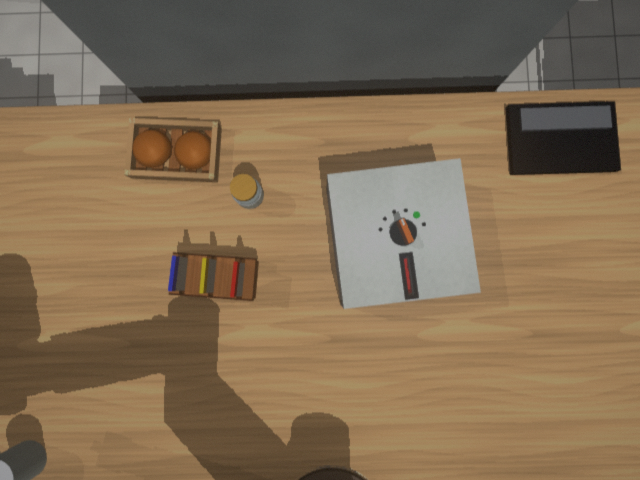

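View pics/scene0.png

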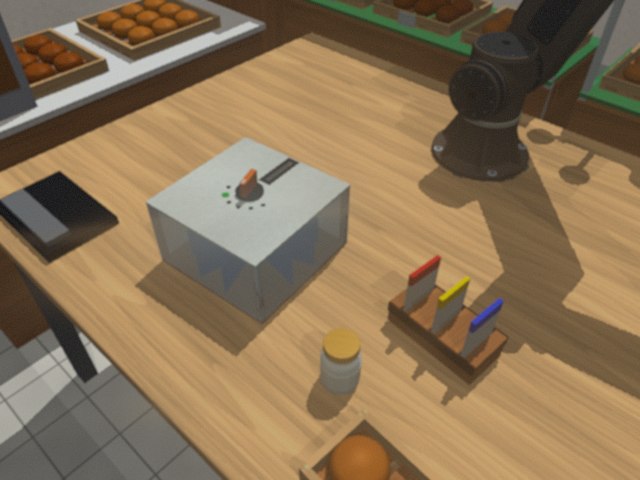

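Top view: sorter centred near (403,232), dial pointing to upper left, slot near (408,275), green mark at (417,215). The rack is around (213,277) with blue at left (173,273), yellow (204,274) and red (235,278). The jar is at (244,188). Next I'll enlarge these.

```bash
python3 - <<'E'
from h import *
crop('top0.png',320,150,490,315,4.7,'c1.png')
crop('top0.png',160,235,270,310,7,'c2.png')
E
```

```text
(no output)
```

View pics/c1.png

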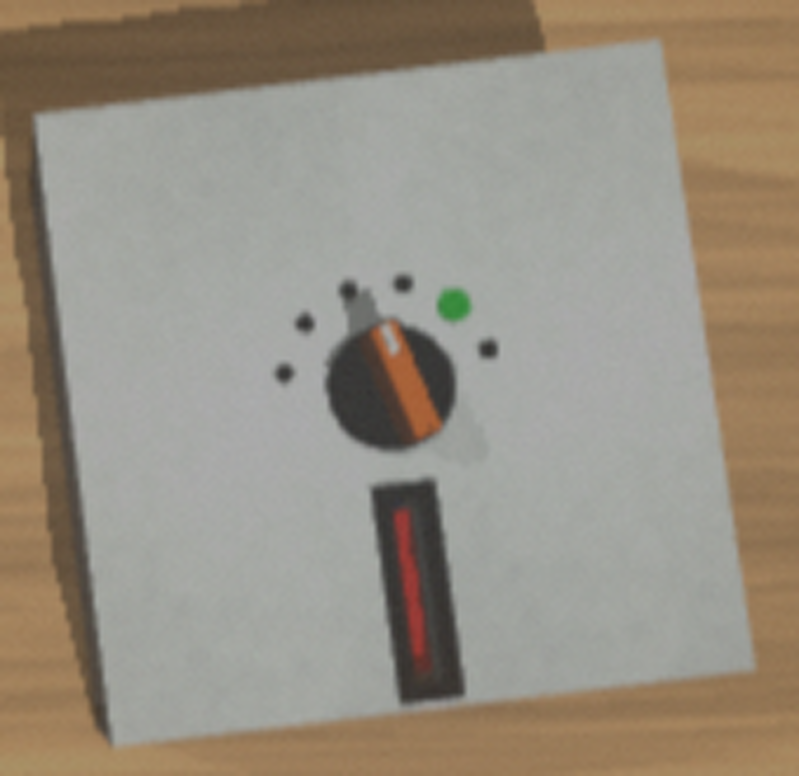

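View pics/c2.png

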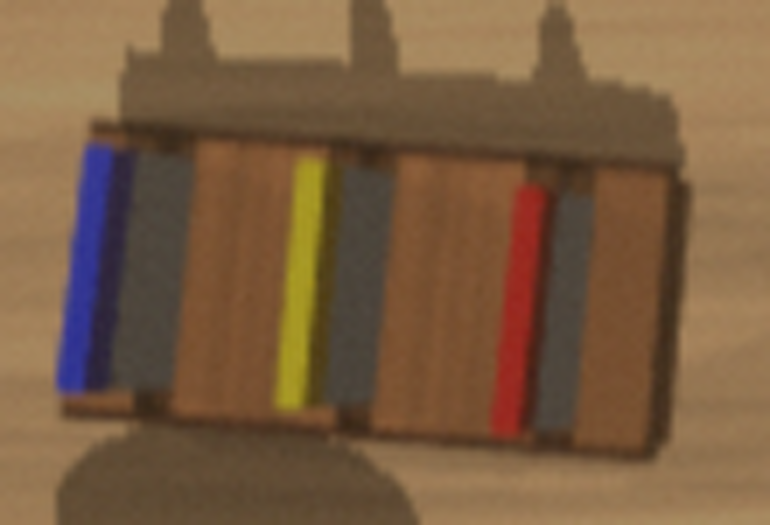

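```bash
cat >> h.py <<'E'
def P(f,uv,s,x0,y0,z): return ray(f,((uv[0]+.5)/s-.5+x0,(uv[1]+.5)/s-.5+y0),z)
def ang(v): return np.degrees(np.arctan2(v[1],v[0]))
E
python3 - <<'E'
from h import *
np.set_printoptions(precision=4,suppress=True)
c=[P('top0',p,4.7,320,150,.15) for p in [(35,113),(660,40),(755,668),(113,745)]]
print('cam',-np.load('pics/top0.npz')['view'][:3,:3].T@np.load('pics/top0.npz')['view'][:3,3])
print(np.array(c)); ctr=np.mean(c,0); print('ctr',ctr)
for i in range(4): e=c[(i+1)%4]-c[i]; print(np.linalg.norm(e),ang(e))
sl=[P('top0',p,4.7,320,150,.15) for p in [(372,488),(435,481),(464,694),(402,703)]]
s=np.mean(sl,0); print('slot',s,np.linalg.norm(ctr-s),ang(ctr-s), ang(sl[0]-sl[3]),ang(sl[1]-sl[2]))
d=P('top0',(391,387),4.7,320,150,.157);print('disc',d)
a=P('top0',(386,322),4.7,320,150,.188);b=P('top0',(428,436),4.7,320,150,.188);print('bar',(a+b)/2,np.linalg.norm(a-b),ang(a-b))
g=P('top0',(453,305),4.7,320,150,.15);print('green',g,ang(g-ctr),np.linalg.norm(g-ctr))
for n,q in dict(b=[(84,144),(112,146),(85,390),(58,390)],y=[(302,157),(328,158),(303,409),(274,407)],r=[(519,185),(548,186),(520,437),(490,434)]).items():
    w=[P('top0',p,7,160,235,.13) for p in q]; print(n,np.mean(w,0),np.linalg.norm(w[0]-w[3]),ang(w[0]-w[3]),ang(w[1]-w[2]),np.linalg.norm(w[0]-w[1]))
w=[P('top0',p,7,160,235,.052) for p in [(93,123),(670,165),(645,455),(62,415)]]
print('rack',np.array(w),np.mean(w,0));
for i in range(4): e=w[(i+1)%4]-w[i]; print(np.linalg.norm(e),ang(e))
print('jar',ray('top0',(243,188),.1))
E
```

```text
cam [0.5209 0.0094 1.0369]
[[ 0.729  -0.0101  0.15  ]
 [ 0.7522 -0.2717  0.15  ]
 [ 0.4909 -0.2958  0.15  ]
 [ 0.4667 -0.0341  0.15  ]]
ctr [ 0.6097 -0.1529  0.15  ]
0.2626983476105641 -84.93484249692881
0.2623966158777624 -174.7423149684123
0.26282495944024364 95.27143307008305
0.26334243913553995 5.229816887547143
slot [ 0.5258 -0.1607  0.15  ] 0.08429595917470244 5.275338422194957 5.444420572019463 5.101606867686173
disc [ 0.6091 -0.152   0.157 ]
bar [ 0.609  -0.1527  0.188 ] 0.04791204859325758 17.61049114556085
green [ 0.6431 -0.1804  0.15  ] -39.376755182682125 0.043259912574672106
b [0.5437 0.3023 0.13  ] 0.06951546299396107 -6.0044705313994235 -6.332498135329957 0.008001858321823072
y [0.5378 0.2409 0.13  ] 0.07060143190771215 -6.710271552377057 -6.044195667862271 0.007393467495934013
r [0.5283 0.1795 0.13  ] 0.07022411241750225 -7.310008443170299 -7.076183788440977 0.008222605230201466
rack [[0.5899 0.325  0.052 ]
 [0.572  0.1473 0.052 ]
 [0.4839 0.1563 0.052 ]
 [0.5008 0.3345 0.052 ]] [0.5367 0.2408 0.052 ]
0.17861682038757984 -95.73347965634905
0.08856530889837515 174.17970768237933
0.17896844652525046 84.59875165897341
0.08960425613932102 -6.04220414361753
jar [0.7157 0.1638 0.1   ]
```

```bash
python3 -m jog '[[[0.026,-0.053,0,0,0,0.045,1],[0.026,-0.053,0,0,0,0.045,1],[0.026,-0.053,0,0,0,0.045,1],[0.026,-0.053,0,0,0,0.045,1],[0.026,-0.053,0,0,0,0.045,1],[0.026,-0.053,0,0,0,0.045,0.6],[0.026,-0.053,0,0,0,0.045,0.6],[0.026,-0.053,0,0,0,0.045,0.6],[0.026,-0.053,0,0,0,0.045,0.6],[0.026,-0.053,0,0,0,0.045,0.6],[0.026,-0.053,0,0,0,0.045,0.6],[0.026,-0.053,0,0,0,0.045,0.6],[0.026,-0.053,0,0,0,0.045,0.6],[0.026,-0.053,0,0,0,0.045,0.6],[0.026,-0.052,0,0,0,0.045,0.6],[0,0,0,0,0,0,0.6],[0,0,0,0,0,0,0.6]]]' 30
python3 - <<'E'
from h import *
s=monitor.get_state();print(s['t'],s['eef_pos'],np.degrees(s['ee_rot']),s['q'],s['width'])
d=snap('wrist','w1.png')
E
```

```text
t: 2.22
eef_pos: [0.6049, -0.1545, 0.2508]
ee_rot: [3.14, 0.001, -1.222]
force: [0.3, 1.3, 0.3]
width: 0.0528
2.225 [ 0.60493895 -0.15451465  0.2507873 ] [ 1.79928043e+02  3.99015231e-02 -7.00144442e+01] [ 6.19825779e-02  2.77506557e-01 -1.06066266e-01 -3.36960102e-04
 -1.18862513e+00  1.85775382e+00] 0.05281689637213231
```

View pics/w1.png

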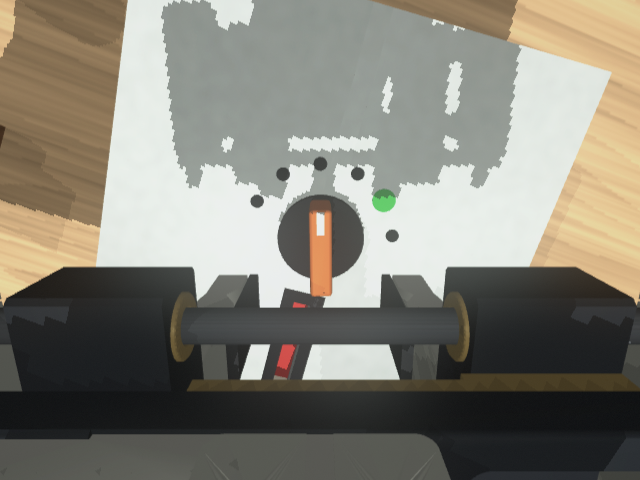

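The wrist picture shows the bar (320,205 to 320,290) upright between the fingers and pointing at the third mark, so the dial is on position 3. I'll centre on it, go down and grip.

```bash
python3 -m jog '[[[0.0045,0.0015,0,0,0,0,0.6],[0,0,-0.03,0,0,0,0.6],[0,0,-0.02,0,0,0,0.6],[0,0,-0.016,0,0,0,0.6],[0,0,0,0,0,0,0.6],[0,0,0,0,0,0,0],[0,0,0,0,0,0,0],[0,0,0,0,0,0,0],[0,0,0,0,0,0,0],[0,0,0,0,0,0,0]]]' 30
```

```text
t: 3.52
eef_pos: [0.61, -0.1532, 0.1858]
ee_rot: [-3.141, -0.001, -1.221]
force: [-0.4, -1.0, 1.4]
width: 0.0116
```

```bash
python3 -m jog '[[[0,0,0,0,0,-0.131,0],[0,0,0,0,0,-0.131,0],[0,0,0,0,0,-0.131,0],[0,0,0,0,0,-0.131,0],[0,0,0,0,0,-0.131,0],[0,0,0,0,0,-0.131,0],[0,0,0,0,0,-0.131,0],[0,0,0,0,0,-0.131,0],[0,0,0,0,0,0,0],[0,0,0,0,0,0,0]]]'
```

```text
t: 4.78
eef_pos: [0.6101, -0.1527, 0.1857]
ee_rot: [-3.141, 0.0, -2.266]
force: [-0.6, 1.9, 2.5]
width: 0.0119
```

```bash
python3 -m jog '[[[0,0,0,0,0,0,0.35],[0,0,0,0,0,0,0.35],[0,0,0.02,0,0,0,0.35],[0,0,0.045,0,0,0,0.35],[-0.0073,0.0506,0,0,0,0.065,0.35],[-0.0073,0.0506,0,0,0,0.066,0.35],[-0.0073,0.0506,0,0,0,0.066,0.35],[-0.0073,0.0506,0,0,0,0.066,0.35],[-0.0073,0.0506,0,0,0,0.066,0.35],[-0.0073,0.0506,0,0,0,0.066,0.35],[-0.0073,0.0506,0,0,0,0.066,0.35],[-0.0073,0.0506,0,0,0,0.066,0.35],[-0.0073,0.0506,0,0,0,0.063,0.35],[0,0,0,0,0,0,0.35],[0,0,0,0,0,0,0.35]]]'
python3 - <<'E'
from h import *
s=monitor.get_state();print(s['t'],s['eef_pos'],np.degrees(s['ee_rot']),s['q'],s['width'])
snap('wrist','w2.png'); snap('top','top2.png')
crop('top2.png',320,150,490,315,4.7,'c3.png')
E
```

```text
t: 6.65
eef_pos: [0.5439, 0.3025, 0.2502]
ee_rot: [3.141, -0.001, -1.678]
force: [0.3, -0.4, 0.5]
width: 0.0308
6.65 [0.54394966 0.30250743 0.25021032] [ 1.79970825e+02 -4.11909144e-02 -9.61423500e+01] [ 8.20808360e-01  2.74344694e-01 -1.11926415e-01  2.52015625e-05
 -1.18540589e+00  6.42774067e-01] 0.030757654598196404
```

View pics/w2.png

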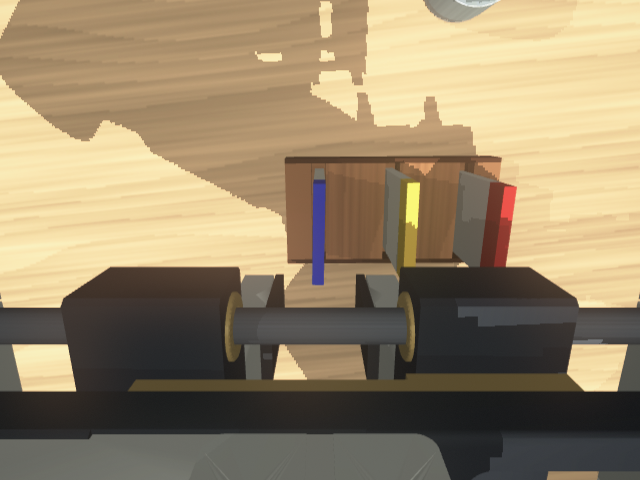

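View pics/c3.png

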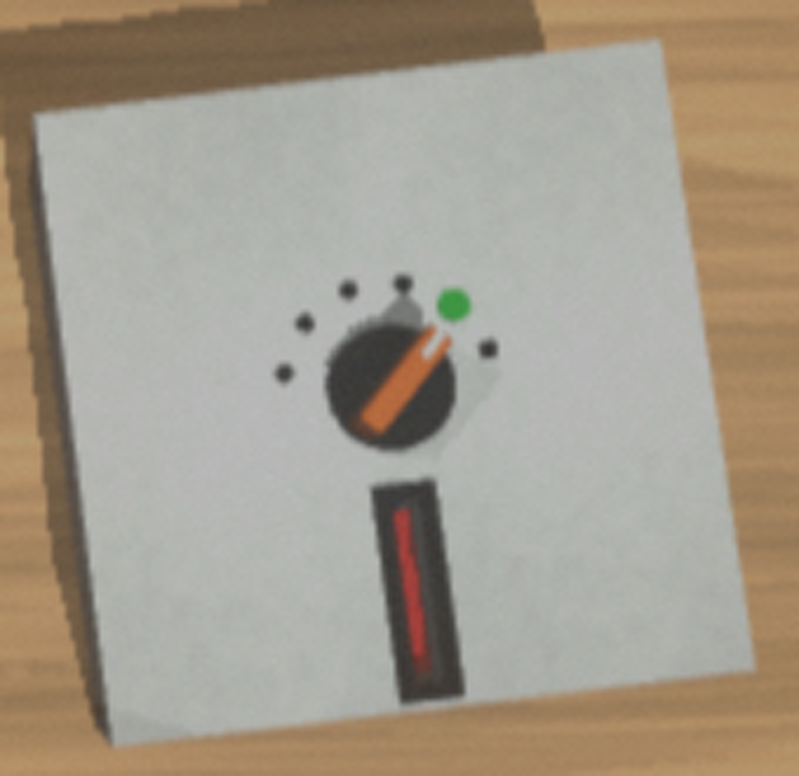

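The dial bar now points at the green mark. In the wrist view the blue plate (columns 313–325) stands midway between the fingers and parallel to the pads. I'll descend and grip.

```bash
python3 -m jog '[[[0,0,-0.05,0,0,0,0.35],[0,0,-0.04,0,0,0,0.35],[0,0,-0.025,0,0,0,0.35],[0,0,-0.013,0,0,0,0.35],[0,0,0,0,0,0,0.35],[0,0,0,0,0,0,0],[0,0,0,0,0,0,0],[0,0,0,0,0,0,0],[0,0,0,0,0,0,0]]]' 40
python3 - <<'E'
from h import *
s=monitor.get_state();print(s['t'],s['eef_pos'],s['force'],s['moment'],s['width'])
E
```

```text
t: 7.88
eef_pos: [0.5445, 0.3029, 0.1234]
ee_rot: [-3.141, 0.001, -1.678]
force: [-1.5, -0.0, 4.8]
width: 0.0078
7.875 [0.54450755 0.30290169 0.12343069] [-1.52914551 -0.03521615  4.79449152] [-0.08935901  0.4179604  -0.00702243] 0.007818010884283173
```

```bash
python3 -m jog '[[[0,0,0.02,0,0,0,0],[0,0,0.045,0,0,0,0],[0,0,0.05,0,0,0,0],[0,0,0.05,0,0,0,0],[-0.0019,-0.046,0,0,0,0.02,0],[-0.0019,-0.046,0,0,0,0.02,0],[-0.0019,-0.046,0,0,0,0.02,0],[-0.0019,-0.046,0,0,0,0.02,0],[-0.0019,-0.046,0,0,0,0.02,0],[-0.0019,-0.046,0,0,0,0.02,0],[-0.0019,-0.047,0,0,0,0.02,0],[-0.0019,-0.047,0,0,0,0.02,0],[-0.0019,-0.047,0,0,0,0.02,0],[-0.0019,-0.046,0,0,0,0.02,0],[0,0,0,0,0,0,0],[0,0,0,0,0,0,0]]]'
python3 - <<'E'
from h import *
s=monitor.get_state();print(s['t'],s['eef_pos'],np.degrees(s['ee_rot']),s['force'],s['width'])
snap('wrist','w3.png'); snap('top','top3.png');snap('scene','scene3.png')
crop('top3.png',320,150,490,315,4.7,'c4.png')
E
```

```text
t: 9.88
eef_pos: [0.525, -0.1604, 0.2873]
ee_rot: [3.141, 0.0, -1.48]
force: [0.2, 0.1, -1.2]
width: 0.0074
9.875 [ 0.52496351 -0.16038758  0.287275  ] [ 1.79976177e+02  2.19566120e-02 -8.47758452e+01] [ 0.201196    0.07066328 -1.22398132] 0.007350124806325812
```

View pics/w3.png

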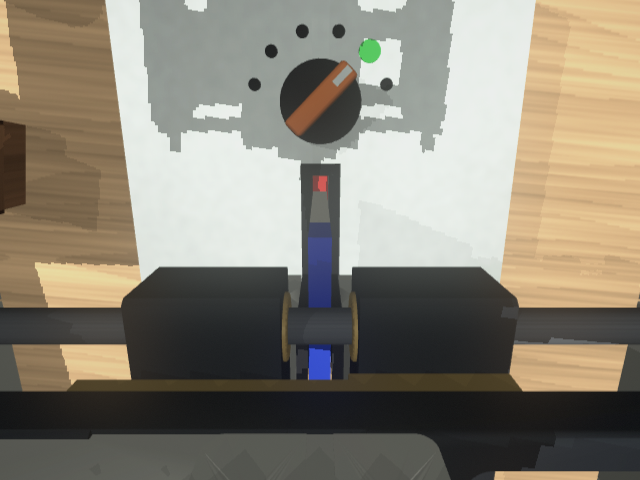

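View pics/c4.png

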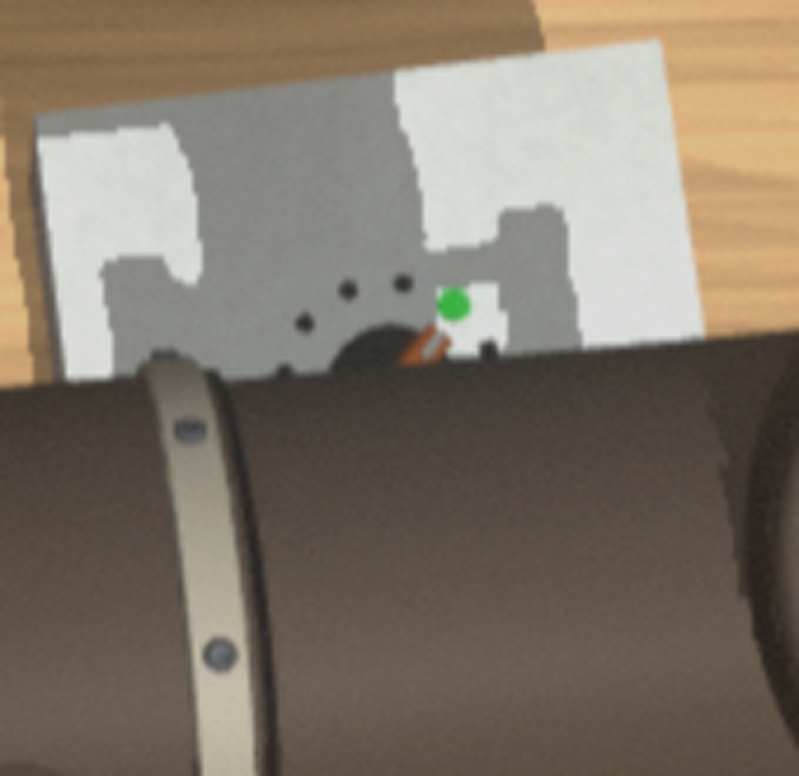

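View pics/scene3.png

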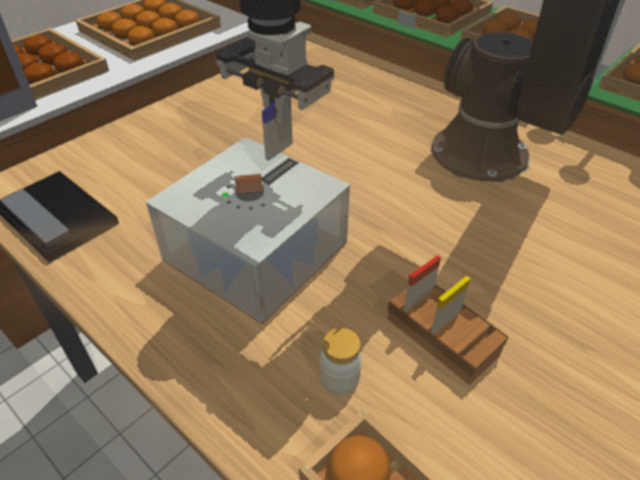

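The wrist view shows the plate (columns 308–331) centred over the slot trim (301–340) and parallel to it. The rack has only blue missing. I'll check the along-slot offset in a crop.

```bash
python3 - <<'E'
from h import *
crop('w3.png',270,150,370,250,6,'c5.png')
E
```

```text
(no output)
```

View pics/c5.png

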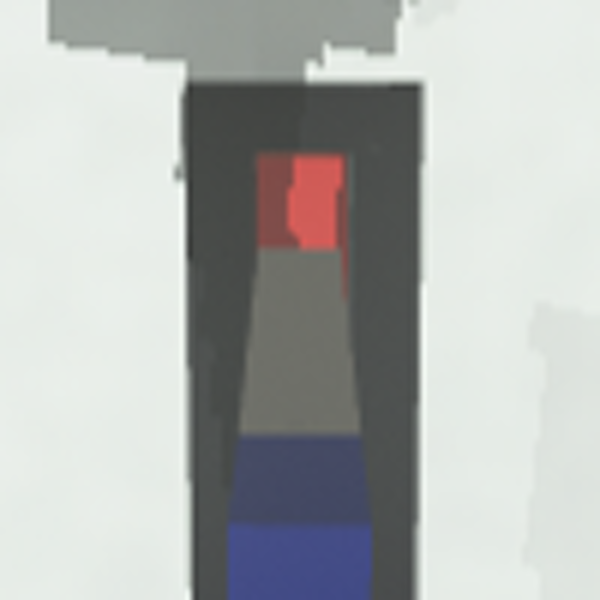

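```bash
python3 - <<'E'
from h import *
from scipy.spatial.transform import Rotation as R
np.set_printoptions(precision=4,suppress=True)
d=np.load('pics/w3.npz');K=d['K'];H=d['hand_eye']
T=np.eye(4);T[:3,:3]=R.from_euler('xyz',monitor.get_state()['ee_rot']).as_matrix();T[:3,3]=[0.52496,-0.16039,0.2873]
M=T@H;print('cam',M[:3,3])
def w(c,z):
    u,v=(c[0]+.5)/6-.5+270,(c[1]+.5)/6-.5+150
    r=M[:3,:3]@np.linalg.inv(K)@[u,v,1]; return M[:3,3]+r*(z-M[2,3])/r[2]
y=np.radians(5.25);X=np.array([np.cos(y),np.sin(y)]);Y=np.array([-X[1],X[0]]);o=np.array([.5259,-.1605])
def s(n,c,z): p=w(c,z);print(n,p,'in slot frame mm',(p[:2]-o)@X*1e3,(p[:2]-o)@Y*1e3)
zb=.2873-.0934
for n,c,z in [('plate bot L',(258,248),zb),('plate bot R',(340,248),zb),('plate top L',(229,524),zb+.1),('plate top R',(373,524),zb+.1),
 ('trim TL',(187,83),.15),('trim TR',(422,83),.15),('trim L low',(193,590),.15),('trim R low',(416,590),.15),('mouth L',(257,152),.15),('mouth R',(352,152),.15)]: s(n,c,z)
E
```

```text
cam [ 0.5952 -0.1543  0.4194]
plate bot L [ 0.5594 -0.1537  0.1939] in slot frame mm 34.025857282827644 3.704553162077802
plate bot R [ 0.5602 -0.1615  0.1939] in slot frame mm 34.034105523659115 -4.178211932465846
plate top L [ 0.5599 -0.1537  0.2939] in slot frame mm 34.472386408473916 3.6416179232465815
plate top R [ 0.5606 -0.1616  0.2939] in slot frame mm 34.480546180393084 -4.307529946346501
trim TL [ 0.5704 -0.144   0.15  ] in slot frame mm 45.81455080817814 12.399420097087843
trim TR [ 0.5728 -0.1703  0.15  ] in slot frame mm 45.84257907246973 -14.100687091537074
trim L low [ 0.5108 -0.1495  0.15  ] in slot frame mm -14.01003558104542 12.363732938186736
trim R low [ 0.5133 -0.176   0.15  ] in slot frame mm -13.982832213487114 -14.265596987686648
mouth L [ 0.5634 -0.1525  0.15  ] in slot frame mm 38.075568944663424 4.533762099930021
mouth R [ 0.5644 -0.1632  0.15  ] in slot frame mm 38.086935540478166 -6.260829292317852
```

```bash
python3 -m jog '[[[0.0017,-0.0005,-0.01,0,0,0,0],[0,0,-0.02,0,0,0,0],[0,0,-0.009,0,0,0,0],[0,0,0,0,0,0,0],[0,0,0,0,0,0,0]]]'
python3 - <<'E'
from h import *
s=monitor.get_state();print(s['t'],s['eef_pos'],np.degrees(s['ee_rot']),s['force'],s['width'])
snap('wrist','w4.png');crop('w4.png',270,140,370,240,6,'c6.png')
E
```

```text
t: 10.65
eef_pos: [0.5273, -0.1609, 0.2491]
ee_rot: [-3.141, -0.0, -1.478]
force: [0.1, 0.3, -0.5]
width: 0.0076
10.65 [ 0.52731419 -0.1608681   0.24910982] [-1.79958921e+02 -1.91795446e-02 -8.46939551e+01] [ 0.07223947  0.27743115 -0.51176935] 0.0076044295856767035
```

View pics/c6.png

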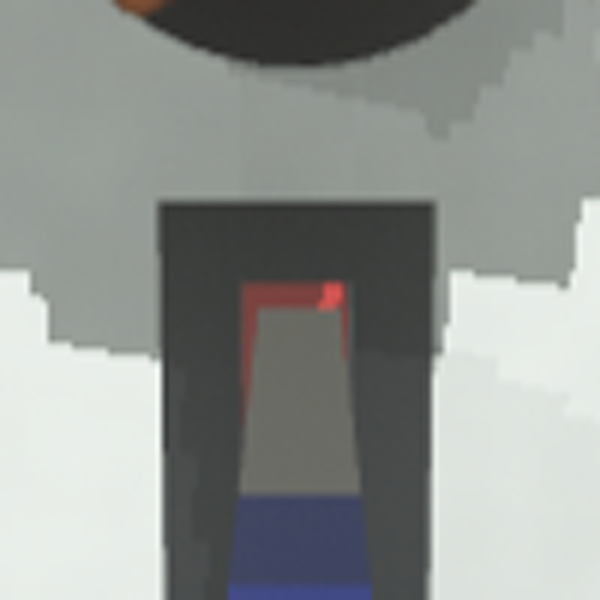

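```bash
python3 - <<'E'
from h import *
from scipy.spatial.transform import Rotation as R
np.set_printoptions(precision=4,suppress=True)
d=np.load('pics/w4.npz');K=d['K'];H=d['hand_eye'];s0=monitor.get_state()
T=np.eye(4);T[:3,:3]=R.from_euler('xyz',s0['ee_rot']).as_matrix();T[:3,3]=[.5273,-.16087,.2491]
M=T@H
def w(c,z):
    u,v=(c[0]+.5)/6-.5+270,(c[1]+.5)/6-.5+140
    r=M[:3,:3]@np.linalg.inv(K)@[u,v,1]; return M[:3,3]+r*(z-M[2,3])/r[2]
y=np.radians(5.25);X=np.array([np.cos(y),np.sin(y)]);Y=np.array([-X[1],X[0]]);o=np.array([.5259,-.1605])
def s(n,c,z): p=w(c,z);print(n,'in slot frame mm',(p[:2]-o)@X*1e3,(p[:2]-o)@Y*1e3)
zb=.2491-.0934
for n,c,z in [('plate bot L',(258,308),zb),('plate bot R',(340,308),zb),
 ('trim TL',(159,202),.15),('trim TR',(436,202),.15),('trim L low',(165,590),.15),('trim R low',(430,590),.15),('mouth L',(241,283),.15),('mouth R',(353,283),.15)]: s(n,c,z)
E
```

```text
plate bot L in slot frame mm 36.40448769540199 2.941262914739991
plate bot R in slot frame mm 36.4052519229047 -4.942756434361332
trim TL in slot frame mm 45.90109916501001 12.636899805967117
trim TR in slot frame mm 45.90444767582788 -14.350077240244941
trim L low in slot frame mm 6.63295988148702 12.627567480804617
trim R low in slot frame mm 6.633539614208825 -14.342231932864827
mouth L in slot frame mm 37.9837271112488 4.697744180097016
mouth R in slot frame mm 37.98486545996856 -6.312126346802998
```

```bash
python3 -m jog '[[[-0.0004,0.0002,-0.006,0,0,0,0],[0,0,-0.006,0,0,0,0],[0,0,-0.006,0,0,0,0],[0,0,0,0,0,0,0]]]'
```

```text
t: 11.2
eef_pos: [0.5261, -0.1607, 0.2298]
ee_rot: [3.14, 0.0, -1.479]
force: [1.2, -1.0, 0.2]
width: 0.0078
```

Plate is in the mouth with no contact force. Pushing through the flap.

```bash
python3 -m jog '[[[0,0,-0.006,0,0,0,0],[0,0,-0.008,0,0,0,0],[0,0,-0.008,0,0,0,0],[0,0,-0.008,0,0,0,0],[0,0,-0.008,0,0,0,0],[0,0,-0.007,0,0,0,0],[0,0,0,0,0,0,0]]]'
python3 - <<'E'
from h import *
s=monitor.get_state();print(s['force'],s['moment'])
snap('wrist','w5.png');snap('scene','scene5.png')
E
```

```text
t: 12.08
eef_pos: [0.5261, -0.1607, 0.1848]
ee_rot: [3.14, 0.0, -1.479]
force: [-0.2, -0.6, -0.9]
width: 0.0078
[-0.20663581 -0.55670441 -0.92768068] [-0.16888212  0.02720983  0.06572211]
```

View pics/w5.png

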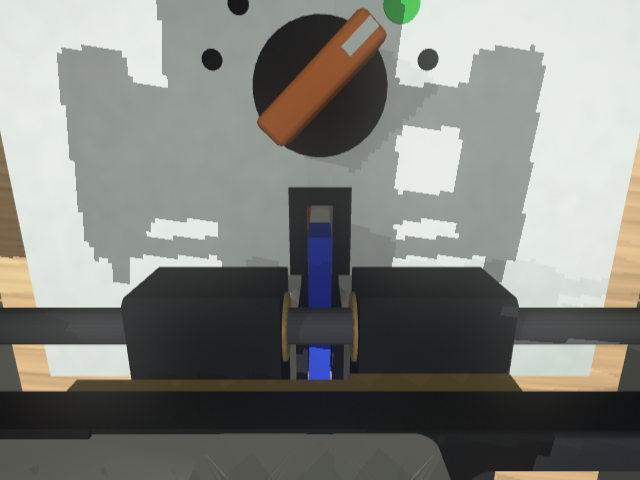

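View pics/scene5.png

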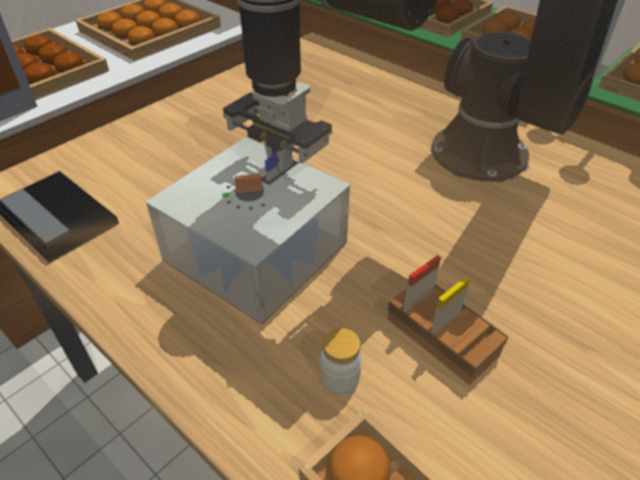

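The plate is about 58 mm through the mouth (blue edge still at row 222 in the hand, so no slip) and the dial is still on green. Releasing.

```bash
python3 -m jog '[[[0,0,0,0,0,0,0.3],[0,0,0,0,0,0,0.3],[0,0,0,0,0,0,0.3],[0,0,0,0,0,0,0.3],[0,0,0,0,0,0,0.3],[0,0,0.03,0,0,0,0.3],[0,0,0.05,0,0,0,0.3],[0,0,0.05,0,0,0,0.3],[-0.02,0.06,0,0,0,0,0.3],[-0.02,0.06,0,0,0,0,0.3],[-0.02,0.06,0,0,0,0,0.3],[0,0.06,0,0,0,0,0.3],[0,0.06,0,0,0,0,0.3],[0,0.06,0,0,0,0,0.3],[0,0,0,0,0,0,0.3]]]'
python3 - <<'E'
from h import *
snap('top','top6.png');snap('scene','scene6.png')
crop('top6.png',320,150,490,315,4.7,'c7.png');crop('scene6.png',140,130,360,330,3,'c8.png')
crop('top6.png',160,160,270,310,4,'c9.png')
E
```

```text
t: 14.05
eef_pos: [0.4669, 0.2006, 0.315]
ee_rot: [3.141, -0.0, -1.474]
force: [-0.0, -0.6, -0.7]
width: 0.0261
```

View pics/c7.png

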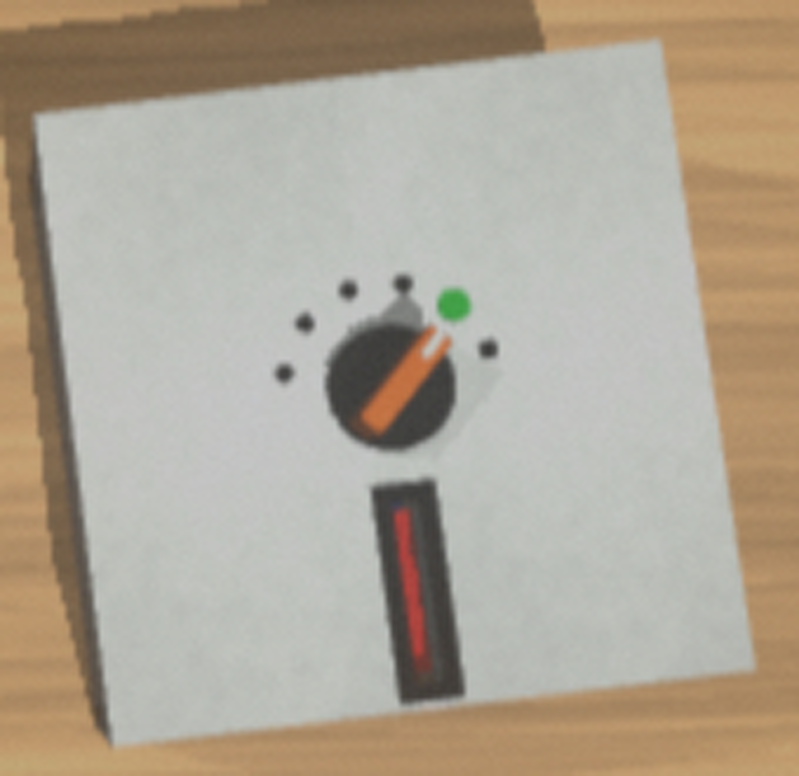

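View pics/c8.png

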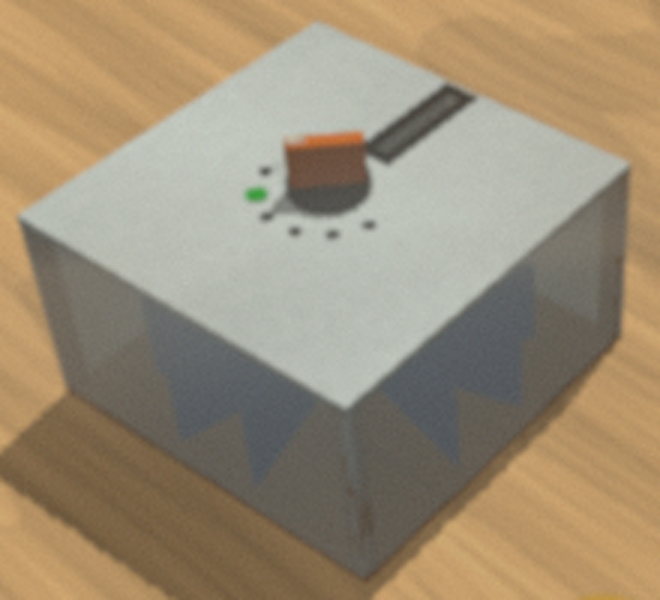

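View pics/top6.png

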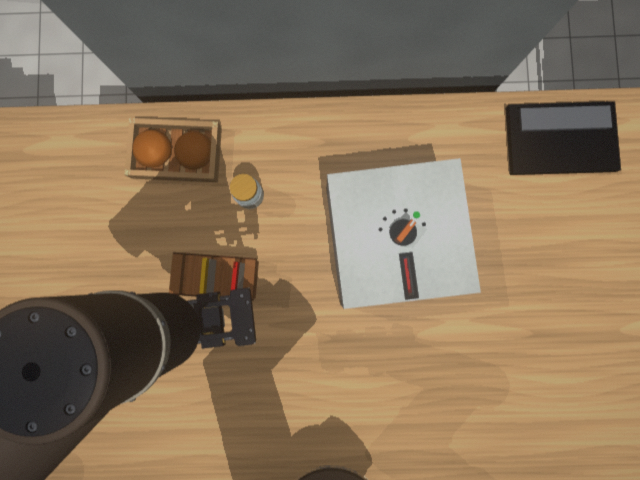

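```bash
python3 - <<'E'
from h import *
a=P('top6',(440,332),4.7,320,150,.188);b=P('top6',(373,428),4.7,320,150,.188)
print('dial',np.radians(75+5.25-ang(a-b)))
s=monitor.get_state();print(s['t'],abs(s['qd']).max(),s['force'])
print(job_done())
E
```

```text
dial 2.045567398322629
14.15 0.03264257318258942 [-1.12687219  0.0343778   0.8230788 ]
the job is handed in; nothing more can be done
None
```

I turned the dial from position 3 to 5, then took the blue plate from its rack pocket. I lined it up over the slot with the wrist camera, pushed it about 58 mm down past the flap and let it go. I handed the job in at about 14.2 s.

What the last checks showed:
- **Dial:** it reads about 2.05 rad in the last picture, against 2.094 for position 5, so within the 0.13 rad allowed. The bar points at the green mark.
- **Flap and plate:** the flap is shut again under an empty mouth and the gripper is empty, so the plate has dropped fully inside. I inferred this; the pictures through the box's sides did not show the plate itself in compartment five.
- **Red plate, yellow plate and jar:** they appear where they were in the top view, though I did not remeasure them.
- **Arm:** it is clear of everything, at 0.315 m. The forces I read after each move stayed under about 5 N.

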